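Lock the stencil plate on the painting board's stud

ROBOT

A 6-joint arm with a two-finger parallel gripper is mounted at the origin on the work surface. World frame = base frame: x ahead of the robot, y to its left, z up, the work surface at z = 0. Lengths are in m, angles in rad, forces in N, time in s.
With the tool pointing down it reaches from about 0.375 to 0.9 m from the base axis. Payload 3.1 kg.
Tool frame: the origin (TCP) lies midway between the tips of the shut fingers; the grasp point (between the pads) lies 19 mm behind it; x points along the fingers, z is the direction in which the jaws open and shut, and the axes are right-handed (so a half turn about x gives the same grasp; the last joint's range is limited). The gripper opens to 87 mm and grips with 3 to 60 N. Pads are 19 mm wide; open, the fingers measure 117 mm over their backs; the gripper's body (75 mm by 190 mm) begins 51 mm behind the grasp point.
Start: joints at [0.971, 0.527, 1.433, -0, 1.181, -0.178], TCP at [0.256, 0.57, 0.186] pointing down, gripper open.
Joint ranges: [-3.08, 3.08], [-0.75, 2.2], [0.22, 2.44], [-1.43, 4.57], [0, 2.65], [-2.85, 2.85]. Speed limits (rad/s): [2.79, 2.79, 3.14, 3.14, 3.14, 3.14].

INTERFACE

Orientations are given as a unit quaternion [x, y, z, w].
In Python, from rig import robot, optics, workorder gives the robot as it stands.
- The arm moves only by the tool arm_command, never from a script. Its argument "plan" is a list of rows, each a list of 7 numbers: the shift along the tool's x, y, z in cm, then the turn, a rotation vector about the tool's x, y, z in rad, then the finger opening in cm, from 0 to 8.7. In form: [[x, y, z, ax, ay, az, gripper], ...]. A call has 1 to 12 rows; each row shifts and turns the pose as measured when the row begins, along the tool's axes as they then stand; what a row does not reach is not made up. A row lasts 1/8 s, in which the tool goes at most 62.5 mm and 10.7 degrees, less where a joint would pass 70% of its speed; a pose out of reach is approached as far as the arm can. A call with a gripper value outside its range is refused whole. The fingers move at their own pace and stop on an object; "grip_force" is the grip in N (left out, the last holds). Time passes only in rows, so rows that do not move let the fingers close. It gives the time, the measured TCP pose, the force and the opening at its end, in the units of the state.
- robot.get_obs(): the state, without advancing time (a new reading comes with each control period).
- optics.camera(name): name is "side" or "top" or "wrist"; returns (picture, depth): 400x640x3 uint8, blue, green, red; 400x640 float32, m along the optical axis (not along the pixel's ray), 0 where there is no reading.
- optics.camera_info(name): a dict with "mtx" (3x3 intrinsics, pixels), "k1" (the pictures are not rectified: a ray, as slopes to the right and down, at radius r is drawn at 1 + k1 r^2 times it, then the intrinsics apply), "position" and "rotation" of the camera in the world; the wrist camera has in their place "tool_from_camera" (4x4, takes a point from camera to tool coordinates, whose origin is the TCP and whose axes are the tool frame's). Camera axes: x right, y down, z forward; pixel columns grow to the right and rows downward; lengths in m; the calibration is good to about 2 mm. A picture is of the moment at which its call begins: read the wrist's pose just before it. camera_info takes no time and is no camera call.
- workorder.hand_in(): hands the job in, once; it reports no verdict.
The state is a dict: "time": time; "q": joint angles; "joint_velocities": joint speeds; "joint_torque": joint torques, N m; "position": TCP position; "tool_rot": TCP orientation; "ft_force": force on the tool from outside, world axes, zero at the start; "moment": the same for the moment, N m; "grip_width": finger opening in m.
Only numpy, scipy, OpenCV 4.12 (cv2) and the standard library are available. Lean on these libraries where they do the work, as an engineer would, in place of code of your own. Each camera call takes 0.05 s, during which the arm holds its last target. There are 200 camera calls.

TASK

Pick up the stencil plate by its wooden handle, set the large round end of its keyhole over the stud head on the sloping board so that the plate lies flat on the board, then slide it straight downhill until the stud is fully home in the narrow end of the slot, and let go, leaving the plate flat and square with the board. The stud sits somewhere along its track and must be found by eye or feel: press and slide gently (a push of 5 to 10 N is plenty), never forcing the plate against stud or board, and leave the paint jar, brush pot and loose brush alone.

Things in the scene. Friction and masses are not known exactly. Their poses are not given: they have to be found in the camera images.
- deck: Fixed plywood board on a low stand, 220 mm up the slope by 200 mm wide, sloping 12 degrees, turned by a varying yaw; no rim. Origin on its top surface at the middle of the stud's track, 80 mm below the upper edge and 140 mm above the lower; x points uphill along the surface, y across the slope along the track, z square out of the surface.
- stud_track (a point): Middle of the flush dark steel track (60 mm, along deck y); same point and axes as the deck. A rigid steel stud is fixed in it, square to the surface: shank 8 mm diameter; bevelled mushroom head 18 mm diameter, 16 mm at the very top, underside 8 mm and top 12.5 mm above the surface. Its deck x is 0, but its y is only known within 18 mm either side of this point.
- plate_grip (a point): Centre of the wooden bar handle of the loose stencil plate (aluminium, 140 x 140 mm, 5 mm thick, 200 to 330 g, stencil windows along its sides; starts flat on the table). Plate axes: x along the keyhole towards its narrow end, z up. Handle 16 mm thick along x, 56 mm long along y, top 30 mm above the plate's top face; this point is 20 mm above the underside, 32 mm behind the plate's middle.
- large_end (a point): Centre of the large round end of the plate's keyhole (22 mm diameter, right through), at the underside of the plate; 44 mm from the handle's centre along the plate's +x. Plate axes.
- narrow_end (a point): Centre of the closed narrow end of the keyhole (slot 11 mm wide, rounded end), at the plate's underside; 28 mm beyond the large end, 72 mm from the handle's centre along the plate's +x. Plate axes. When locked, plate x points uphill, this point is at the shank, and the slot's end bears on the shank with this point about 1 mm downhill of the shank's axis.
- jar_mid (a point): Middle of a small loose glass paint jar with brass lid (48 mm diameter, 55 mm tall), beyond the board. Leave alone.
- pot_mid (a point): Middle of a loose white ceramic pot with three brushes (72 mm diameter, 90 mm tall, 175 mm with the brushes). Leave alone.
- brush: Loose flat wide brush, 190 mm long, lying on the table between plate and board, origin at the centre of its underside, along its x. Leave alone.
Things that resemble listed ones, but are neither listed nor needed, are in the scene too. What is meant by the part that bears plate_grip is not orange or yellow, and is the smaller of those in its own colour.

How it is judged:
On the way:
1. the plate lies flat on the board with the large end of the keyhole round the stud (x of large_end in the frame of deck between -0.006 and 0.006 m and y of large_end in the frame of deck between -0.024 and 0.024 m and z of large_end in the frame of deck between -0.002 and 0.004 m and z of plate_grip in the frame of deck between 0.015 and 0.026 m), for 0.05 s.
At the end, for the whole second after the job is handed in: The released plate rests flat on the board (underside within 4 mm, tilt under 0.06 rad), square with it within 8 degrees, handle downhill, the centre of the slot's narrow end between 5 mm downhill and 4 mm uphill of the stud's line (deck x = 0) (x of narrow_end in the frame of deck between -0.005 and 0.004 m and y of narrow_end in the frame of deck between -0.024 and 0.024 m and z of narrow_end in the frame of deck between -0.002 and 0.004 m and z of plate_grip in the frame of deck between 0.017 and 0.0235 m and angle between the x axis of plate_grip and the x axis of deck, either way round below 0.14 rad and angle between the z axis of plate_grip and the z axis of deck, either way round below 0.06 rad and x of plate_grip in the frame of deck below -0.05 m); the robot touches nothing.
It fails at once if the plate is forced against the stud with more than 30 N (contact force between plate and stud above 30 N).
It fails at once if the plate is forced against the board with more than 40 N (contact force between plate and deck above 40 N).
It fails at once if the paint jar is disturbed (distance of jar_mid from where it was at the start of the episode above 0.02 m).
It fails at once if the brush pot is disturbed (distance of pot_mid from where it was at the start of the episode above 0.02 m).
It fails at once if the loose brush is disturbed (distance of brush from where it was at the start of the episode above 0.03 m).
It also fails if it takes over 72 s, if anything falls off the work surface, if the arm or the gripper's body presses on something with over 40 N, if the wrist force passes 120 N, or if a joint passes its speed limit or range.

## Working session

There is one attempt and no reset: what is moved stays moved. The work goes in short steps, Python scripts to look and compute and a tool call to move; the robot and the scene stay as the last step left them, time stands still between calls to the robot, and variables do not carry over. Pictures are saved under pics/ and viewed, about 8 in all and at most 12, crops included, and the job is handed in when it is done.

Besides the shell and the picture viewer there is one more tool, called after "Request:" by a JSON object that holds its "fn" and its "kwargs", one argument or row to a line. arm_command: Moves the arm, as the interface text tells. Its arguments: {"type":"object","properties":{"plan":{"type":"array"},"grip_force":{"type":"number"}},"required":["plan"]}

```bash
mkdir -p pics; ls
cat > h.py <<'E'
import numpy as np, cv2
from scipy.spatial.transform import Rotation as R
from rig import robot, optics, workorder
def pose():
    o=robot.get_obs(); T=np.eye(4); T[:3,:3]=R.from_quat(o['tool_rot']).as_matrix(); T[:3,3]=o['position']; return T
def grab(n):
    """picture, depth, mtx, k1, world_from_cam"""
    P=pose(); im,d=optics.camera(n); i=optics.camera_info(n)
    if n=='wrist': T=P@np.array(i['tool_from_camera'])
    else:
        T=np.eye(4); r=np.array(i['rotation']); T[:3,:3]=r if r.shape==(3,3) else R.from_quat(r).as_matrix(); T[:3,3]=i['position']
    return im,d,np.array(i['mtx']),i['k1'],T
def slopes(px,K,k1):
    px=np.atleast_2d(px).astype(float); m=(px-[K[0,2],K[1,2]])/[K[0,0],K[1,1]]
    return cv2.undistortPoints(px.reshape(-1,1,2),K,np.array([k1,0,0,0.])).reshape(-1,2)
def rays(px,K,k1,T):
    s=slopes(px,K,k1); return T[:3,3],np.c_[s,np.ones(len(s))]@T[:3,:3].T
def on_plane(px,K,k1,T,p0,n):
    o,d=rays(px,K,k1,T); t=((np.array(p0)-o)@n)/(d@n); return o+d*t[:,None]
def onz(px,K,k1,T,z): return on_plane(px,K,k1,T,[0,0,z],np.array([0,0,1.]))
def pts(px,d,K,k1,T):
    px=np.atleast_2d(px); z=d[px[:,1].astype(int),px[:,0].astype(int)]
    o,r=rays(px,K,k1,T); return o+r*z[:,None]
def proj(X,K,k1,T):
    c=(np.atleast_2d(X)-T[:3,3])@T[:3,:3]
    s=c[:,:2]/c[:,2:]; s=s*(1+k1*(s**2).sum(1,keepdims=True)); return s*[K[0,0],K[1,1]]+[K[0,2],K[1,2]]
E
python3 - <<'E'
from h import *
for n in ['side','top','wrist']:
    im,d,K,k1,T=grab(n); cv2.imwrite(f'pics/{n}0.png',im); np.savez(f'{n}0.npz',im=im,d=d,K=K,k1=k1,T=T)
    print(n,K.round(1).tolist(),k1,T.round(3).tolist())
print(robot.get_obs())
E
```

```text
pics
side [[418.7, 0.0, 318.4], [0.0, 418.7, 200.3], [0.0, 0.0, 1.0]] -0.0095497275182278 [[1.0, 0.0, 0.021, 0.469], [-0.013, -0.778, 0.629, -0.732], [0.016, -0.629, -0.778, 0.972], [0.0, 0.0, 0.0, 1.0]]
top [[373.9, 0.0, 315.9], [0.0, 373.9, 200.2], [0.0, 0.0, 1.0]] -0.08048717002537488 [[0.024, -0.99, 0.142, 0.376], [-1.0, -0.026, -0.008, 0.032], [0.012, -0.142, -0.99, 0.993], [0.0, 0.0, 0.0, 1.0]]
wrist [[283.5, 0.0, 317.7], [0.0, 283.5, 202.6], [0.0, 0.0, 1.0]] 0.0031467736874113005 [[0.409, 0.872, 0.269, 0.18], [0.912, -0.39, -0.123, 0.603], [-0.002, 0.296, -0.955, 0.384], [0.0, 0.0, 0.0, 1.0]]
{'time': 0.15, 'q': array([ 9.70496270e-01,  5.28257318e-01,  1.43361060e+00, -2.18731565e-05,
        1.18140086e+00, -1.78489181e-01]), 'joint_velocities': array([ 8.48232059e-04, -3.60990879e-03, -6.17049994e-03, -8.80584439e-06,
       -1.01720319e-03,  4.74022959e-04]), 'joint_torque': array([ 1.59350970e-03, -4.40429342e+01, -1.76843637e+01,  6.33879961e-02,
        5.52232435e-02, -1.06658272e-04]), 'position': array([0.25549828, 0.56970662, 0.18569277]), 'tool_rot': array([-0.38448572,  0.59413574,  0.38401535,  0.59304778]), 'ft_force': array([ 0.24176107, -0.3048854 , -1.19991678]), 'moment': array([-0.04298468, -0.03294944, -0.00209211]), 'grip_width': 0.08710122552565226}
```

View pics/top0.png

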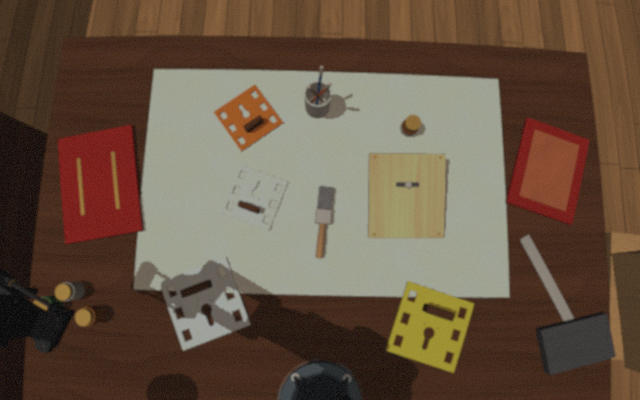

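View pics/side0.png

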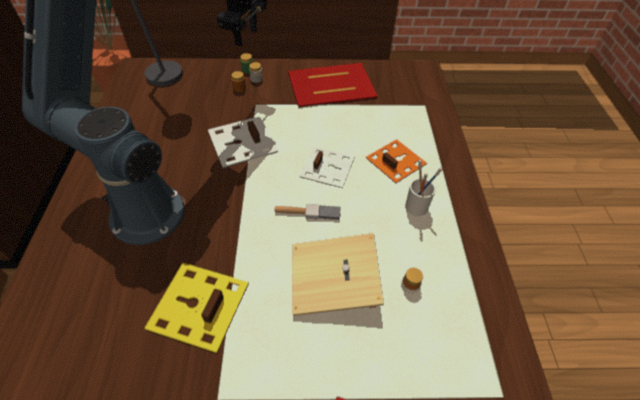

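Top view: the smaller white plate is at about (257,197), with its handle at (252,208) and its keyhole above that. The larger white plate at (205,303) and the orange and yellow ones are decoys. The board is at (407,195), with the track and stud near (405,184). Side view: plate at (328,166), handle at (318,159), board at (337,273), stud at (347,268). Next come coarse positions.

Run:
```python
from h import *
for n,hb,bb,sb in [('top',(232,195,272,220),(362,148,452,244),(390,176,425,194)),('side',(308,146,330,172),(285,230,388,318),(335,255,358,282))]:
    z=np.load(n+'0.npz'); im,d,K,k1,T=[z[k] for k in ('im','d','K','k1','T')]; k1=float(k1)
    x0,y0,x1,y1=hb; g=im[y0:y1,x0:x1].max(2); m=g<90
    ys,xs=np.nonzero(m); px=np.c_[xs+x0,ys+y0]; P=pts(px,d,K,k1,T)
    print(n,'handle n',len(px),px.mean(0),'depth pts med',np.median(P,0).round(4),'zmax',np.percentile(P[:,2],95).round(4), 'onz.032',onz(px.mean(0),K,k1,T,.03).round(4))
    pp=px-px.mean(0); 
    W=onz(px,K,k1,T,.03)[:,:2]; w,v=np.linalg.eigh(np.cov(W.T)); print(' handle axis deg',np.degrees(np.arctan2(v[1,1],v[0,1])),(2*np.sqrt(3*w)).round(4))
    x0,y0,x1,y1=bb; hsv=cv2.cvtColor(im,cv2.COLOR_BGR2HSV)
    m=np.zeros(d.shape,np.uint8); m[y0:y1,x0:x1]=((hsv[y0:y1,x0:x1,1]>70)&(hsv[y0:y1,x0:x1,2]>110)&(d[y0:y1,x0:x1]>0))*255
    c=max(cv2.findContours(m,0,2)[0],key=cv2.contourArea); box=cv2.boxPoints(cv2.minAreaRect(c)); ap=cv2.approxPolyDP(c,8,True)[:,0]
    e=cv2.erode(m,np.ones((5,5)));ys,xs=np.nonzero(e); P=pts(np.c_[xs,ys],d,K,k1,T)
    c0=P.mean(0); 
    for _ in range(3):
        nn=np.linalg.svd(P-c0,full_matrices=False)[2][2]; r=(P-c0)@nn; P=P[abs(r-np.median(r))<.006]; c0=P.mean(0)
    nn*=np.sign(nn[2]); print(' board n',nn.round(4),'slope',np.degrees(np.arccos(nn[2])).round(2),'c0',c0.round(4),'uphill yaw',np.degrees(np.arctan2(-nn[1],-nn[0])))
    Q=on_plane(ap,K,k1,T,c0,nn); print(ap.tolist(),Q.round(4).tolist(),np.linalg.norm(Q-np.roll(Q,1,0),axis=1).round(4))
    x0,y0,x1,y1=sb; s=cv2.resize(im[y0-15:y1+15,x0-15:x1+15],None,fx=8,fy=8,interpolation=cv2.INTER_CUBIC); cv2.imwrite(f'pics/{n}_stud.png',s)
```

```text
top handle n 121 [249.37190083 206.76859504] depth pts med [0.4915 0.1956 0.0342] zmax 0.0369 onz.032 [[0.4922 0.1958 0.03  ]]
 handle axis deg 71.61919090458409 [0.0144 0.0561]
 board n [-0.2079 -0.0061  0.9781] slope 12.0 c0 [ 0.5306 -0.2094  0.0437] uphill yaw 1.6696857989188336
[[370, 154], [368, 235], [443, 236], [444, 155]] [[0.6319, -0.1119, 0.0659], [0.4272, -0.1141, 0.0224], [0.4288, -0.3126, 0.0215], [0.6356, -0.305, 0.0655]] [0.1932 0.2093 0.1986 0.2116]
side handle n 86 [317.77906977 160.93023256] depth pts med [0.495  0.186  0.0322] zmax 0.0388 onz.032 [[0.4944 0.1881 0.03  ]]
 handle axis deg 75.55269661015012 [0.0169 0.0687]
 board n [-0.2086 -0.0056  0.978 ] slope 12.04 c0 [ 0.5321 -0.2218  0.0446] uphill yaw 1.5488633608355122
[[372, 233], [293, 244], [294, 315], [383, 303]] [[0.6324, -0.1102, 0.0666], [0.4243, -0.1151, 0.0222], [0.4317, -0.3163, 0.0226], [0.6396, -0.3076, 0.067]] [0.1975 0.2129 0.2014 0.2128]
```

```bash
cat >> h.py <<'E'
def tool(p,zax,down=(0,0,-1)):
    x=np.array(down,float);x/=np.linalg.norm(x); z=np.array(zax,float); z-=x*(x@z); z/=np.linalg.norm(z)
    T=np.eye(4); T[:3,:3]=np.c_[x,np.cross(z,x),z]; T[:3,3]=p; return T
def plan(Tg,n,T=None):
    T=pose() if T is None else T; rv=R.from_matrix(T[:3,:3].T@Tg[:3,:3]).as_rotvec(); d=(Tg[:3,3]-T[:3,3])/n; out=[]
    for i in range(n):
        Ri=T[:3,:3]@R.from_rotvec(rv*i/n).as_matrix()
        out.append([round(float(v),2) for v in Ri.T@d*100]+[round(float(v),4) for v in rv/n])
    print('rv',rv.round(3),'|d|mm',np.linalg.norm(d*1000).round(1)); [print(o) for o in out]
E
python3 - <<'E'
from h import *
T=pose(); print(T.round(3)); print('cam in tool',np.array(optics.camera_info('wrist')['tool_from_camera']).round(3))
a=np.radians(-18.4); z=np.array([np.cos(a),np.sin(a),0])
plan(tool([.49,.193,.20],z),8); plan(tool([.49,.193,.20],-z),10)
E
```

```text
[[-0.001 -0.912  0.409  0.255]
 [-0.001  0.409  0.912  0.57 ]
 [-1.     0.    -0.002  0.186]
 [ 0.     0.     0.     1.   ]]
cam in tool [[ 0.    -0.296  0.955 -0.199]
 [-0.    -0.955 -0.296  0.082]
 [ 1.     0.    -0.    -0.   ]
 [ 0.     0.     0.     1.   ]]
rv [ 1.47e+00 -2.00e-03  1.00e-03] |d|mm 55.5
[-0.18, -4.6, -3.1, 0.1838, -0.0002, 0.0001]
[-0.18, -5.09, -2.2, 0.1838, -0.0002, 0.0001]
[-0.18, -5.41, -1.24, 0.1838, -0.0002, 0.0001]
[-0.18, -5.54, -0.23, 0.1838, -0.0002, 0.0001]
[-0.18, -5.49, 0.79, 0.1838, -0.0002, 0.0001]
[-0.18, -5.25, 1.78, 0.1838, -0.0002, 0.0001]
[-0.18, -4.84, 2.71, 0.1838, -0.0002, 0.0001]
[-0.18, -4.26, 3.55, 0.1838, -0.0002, 0.0001]
rv [-1.671e+00 -1.000e-03 -2.000e-03] |d|mm 44.4
[-0.14, -3.68, -2.48, -0.1671, -0.0001, -0.0002]
[-0.14, -3.22, -3.06, -0.1671, -0.0001, -0.0002]
[-0.14, -2.67, -3.55, -0.1671, -0.0001, -0.0002]
[-0.14, -2.04, -3.94, -0.1671, -0.0001, -0.0002]
[-0.14, -1.35, -4.23, -0.1671, -0.0001, -0.0002]
[-0.14, -0.63, -4.39, -0.1671, -0.0001, -0.0002]
[-0.14, 0.11, -4.44, -0.1671, -0.0001, -0.0002]
[-0.14, 0.84, -4.36, -0.1671, -0.0001, -0.0002]
[-0.14, 1.56, -4.16, -0.1671, -0.0001, -0.0002]
[-0.14, 2.23, -3.84, -0.1671, -0.0001, -0.0002]
```

View pics/top_stud.png

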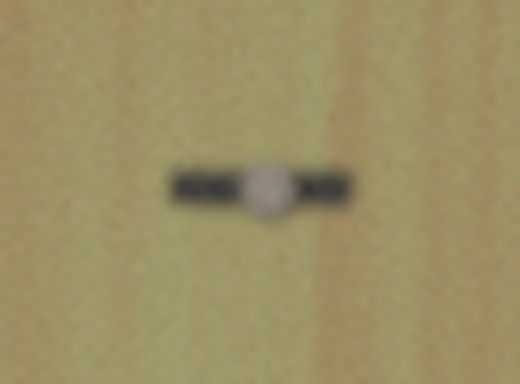

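Crop: the stud head is at about (268,190), i.e. full-picture pixel (408.5,184.7), close to the track's middle (262). I now move the wrist camera over the plate.

Request:
{"fn": "arm_command", "kwargs": {
  "plan": [
    [-0.18, -4.6, -3.1, 0.184, 0, 0, 6],
    [-0.18, -5.09, -2.2, 0.184, 0, 0, 6],
    [-0.18, -5.41, -1.24, 0.184, 0, 0, 6],
    [-0.18, -5.54, -0.23, 0.184, 0, 0, 6],
    [-0.18, -5.49, 0.79, 0.184, 0, 0, 6],
    [-0.18, -5.25, 1.78, 0.184, 0, 0, 6],
    [-0.18, -4.84, 2.71, 0.184, 0, 0, 6],
    [-0.18, -4.26, 3.55, 0.184, 0, 0, 6],
    [0, 0, 0, 0, 0, 0, 6],
    [0, 0, 0, 0, 0, 0, 6]
  ]
}}

```text
time: 1.4
position: [0.4901, 0.1785, 0.1984]
tool_rot: [0.125, 0.696, -0.126, 0.696]
ft_force: [0.7, 0.0, -0.7]
grip_width: 0.0599
```

Run:
```python
from h import *
print(pose().round(4), robot.get_obs()['q'].round(2))
im,d,K,k1,T=grab('wrist'); np.savez('wrist1.npz',im=im,d=d,K=K,k1=k1,T=T); cv2.imwrite('pics/wrist1.png',im)
```

```text
[[-9.000e-04  3.494e-01  9.370e-01  4.901e-01]
 [-9.000e-04  9.370e-01 -3.494e-01  1.785e-01]
 [-1.000e+00 -1.100e-03 -5.000e-04  1.984e-01]
 [ 0.000e+00  0.000e+00  0.000e+00  1.000e+00]] [ 0.14  0.37  1.68 -0.    1.09  0.49]
```

View pics/wrist1.png

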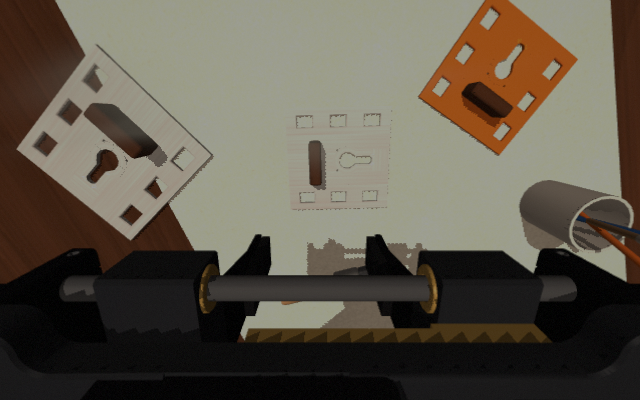

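Wrist view: target plate centre at about (340,160), handle at (316,163), keyhole's large end at (347,160) and narrow end at (370,160). I measure the handle and keyhole against the top view.

```bash
cat > meas.py <<'E'
from h import *
import sys
def load(f):
    z=np.load(f); return z['im'],z['d'],z['K'],float(z['k1']),z['T']
def plate(f,hb,kb,hz):
    im,d,K,k1,T=load(f); x0,y0,x1,y1=hb
    m=(im[y0:y1,x0:x1].max(2)<110); ys,xs=np.nonzero(m); px=np.c_[xs+x0,ys+y0]
    P=pts(px,d,K,k1,T); top=P[abs(P[:,2]-hz)<.004]
    print('handle px',px.mean(0),len(px),'top face depth',np.median(top,0).round(4),len(top))
    r=cv2.minAreaRect(np.float32(top[:,:2]*1000)); print(' rect mm',r)
    x0,y0,x1,y1=kb; g=cv2.cvtColor(im,cv2.COLOR_BGR2GRAY)[y0:y1,x0:x1]; print(g[::2,::3])
if __name__=='__main__':
    plate('wrist1.npz',(300,130,332,196),(330,140,380,180),.035)
    im,d,K,k1,T=load('wrist1.npz')
    # plate top face outline: depth points at z about 5mm vs table
    yy,xx=np.mgrid[100:220,275:405]; px=np.c_[xx.ravel(),yy.ravel()]; P=pts(px,d,K,k1,T); print('table/plate z',np.percentile(P[:,2],[5,25,50,75,90]).round(4))
    hz=(P[:,2].reshape(120,130)>.0025)
    r=cv2.minAreaRect(np.float32(P[(hz.ravel())&(P[:,2]<.012)][:,:2]*1000)); print('plate rect',r)
    cv2.imwrite('pics/wcrop.png',cv2.resize(im[95:220,275:405],None,fx=5,fy=5,interpolation=cv2.INTER_CUBIC))
E
python3 meas.py
```

```text
handle px [316.61822985 164.67239102] 757 top face depth [0.4932 0.2007 0.0351] 519
 rect mm ((493.05419921875, 199.82772827148438), (54.329288482666016, 15.93995475769043), 70.75232696533203)
[[153 154 154 154 154 153 154 153 153 154 153 153 151 152 152 152 151]
 [155 156 155 155 155 154 155 154 153 154 153 152 153 152 152 152 152]
 [152 153 153 153 153 153 153 153 153 152 152 151 151 151 151 152 151]
 [154 153 153 153 153 142 154 152 151 152 152 154 151 151 152 151 150]
 [151 151 153 136 152 153 155 152 153 149 150 152 151 151 151 151 149]
 [153 152 114 152 155 154 154 156 153 151 151 151 151 151 151 152 150]
 [151 152 151 154 151 116 118 149 154 156 154 155 155 154 153 153 151]
 [154 155 152 154 110 154 152 117 150 151 152 151 152 151 155 152 151]
 [150 152 153 151 146 156 156 156 113 105 102 103 103 101 154 153 150]
 [150 152 155 117 155 156 155 155 155 155 155 155 154 155 145 153 151]
 [154 152 154 154 155 155 155 156 154 156 154 156 155 155 148 154 151]
 [151 152 155 116 155 155 155 154 154 155 154 155 154 121 155 153 151]
 [152 152 154 150 156 156 153 155 123 150 149 150 148 152 154 153 152]
 [149 149 152 153 136 156 155 124 152 155 155 154 154 154 153 153 152]
 [151 150 151 154 153 137 134 153 154 151 151 153 151 151 154 153 152]
 [152 151 116 151 154 154 154 153 151 153 151 153 152 152 154 152 153]
 [154 156 153 155 152 152 152 151 152 152 151 151 151 151 151 150 151]
 [152 153 154 154 153 153 153 152 152 153 152 151 152 151 150 151 150]
 [151 151 151 152 150 151 152 152 151 150 150 150 150 151 150 150 149]
 [153 153 153 153 154 154 154 153 152 151 151 151 151 152 151 151 151]]
table/plate z [0.     0.0012 0.0045 0.0056 0.0063]
plate rect ((524.8681030273438, 182.78231811523438), (166.16053771972656, 186.70950317382812), 69.53968048095703)
```

View pics/wcrop.png

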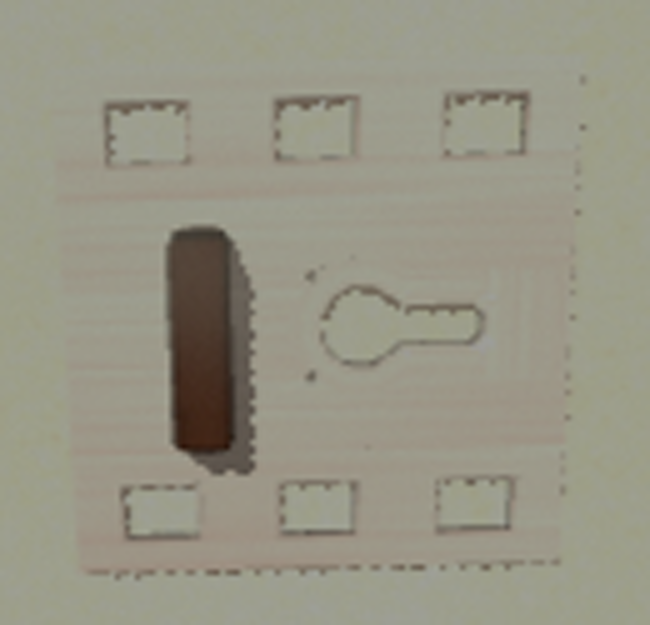

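Run:
```python
from meas import *
im,d,K,k1,T=load('wrist1.npz')
Q=onz([[347,160.2],[367.2,159.9]],K,k1,T,.005); u=(Q[1]-Q[0]);u/=np.linalg.norm(u)
print(Q.round(4),np.degrees(np.arctan2(u[1],u[0])),np.linalg.norm(Q[1]-Q[0])); print('handle from large',Q[0]-.044*u,'from narrow',Q[1]-.072*u)
# window corners for yaw: outer corners of windows in crop
w=np.array([[107,103],[357,97],[527,94],[124,538],[355,535],[512,530],[447,95],[438,532]])/5+[275,95]; W=onz(w,K,k1,T,.005)
for a,b in ((0,2),(3,5)): v=W[b]-W[a]; print('win yaw',np.degrees(np.arctan2(v[1],v[0])))
print('mean windows mid',W[[0,2,3,5]].mean(0))
# handle in the top picture, at its height
im,d,K,k1,T=load('top0.npz'); m=im[195:220,232:272].max(2)<90; ys,xs=np.nonzero(m); o=np.array([xs.mean()+232,ys.mean()+195]); print('top',onz(o,K,k1,T,.025),onz(o,K,k1,T,.035))
h=[.4932,.1975]; a=np.radians(-20); z=[np.cos(a),np.sin(a),0]
plan(tool([*h,.06],z),4)
```

```text
[[0.5347 0.1841 0.005 ]
 [0.561  0.1747 0.005 ]] -19.59865993703472 0.027915871208554967
handle from large [0.49323192 0.19883209 0.005     ] from narrow [0.49315267 0.19886031 0.005     ]
win yaw -19.28441885470898
win yaw -19.20027088564307
mean windows mid [0.52358936 0.1881291  0.005     ]
top [[0.49282626 0.1966958  0.025     ]] [[0.49161651 0.19499046 0.035     ]]
rv [-0.007  0.     0.001] |d|mm 34.9
[3.46, 0.47, -0.1, -0.0017, 0.0, 0.0003]
[3.46, 0.47, -0.09, -0.0017, 0.0, 0.0003]
[3.46, 0.47, -0.09, -0.0017, 0.0, 0.0003]
[3.46, 0.47, -0.09, -0.0017, 0.0, 0.0003]
```

Request:
{"fn": "arm_command", "kwargs": {
  "plan": [
    [3.5, 0.55, -0.1, -0.005, 0, 0, 6],
    [3.5, 0.5, -0.1, -0.005, 0, 0, 6],
    [3.5, 0.5, -0.1, -0.005, 0, 0, 6],
    [2.5, 0.45, -0.1, -0.005, 0, 0, 6],
    [0, 0, 0, 0, 0, 0, 6]
  ]
}}

```text
time: 2.08
position: [0.4902, 0.2069, 0.066]
tool_rot: [0.113, 0.698, -0.113, 0.699]
ft_force: [0.4, 0.6, -0.3]
grip_width: 0.0599
```

Run:
```python
from h import *
a=np.radians(-19.3); plan(tool([.4932,.1988,.011],[np.cos(a),np.sin(a),0]),3)
```

```text
rv [ 0.017  0.001 -0.   ] |d|mm 18.6
[1.83, -0.22, 0.18, 0.0056, 0.0005, -0.0001]
[1.83, -0.22, 0.18, 0.0056, 0.0005, -0.0001]
[1.83, -0.22, 0.18, 0.0056, 0.0005, -0.0001]
```

Request:
{"fn": "arm_command", "kwargs": {
  "plan": [
    [1.2, -0.22, 0.18, 0.0056, 0, 0, 6],
    [1.2, -0.22, 0.18, 0.0056, 0, 0, 6],
    [0, -0.2, 0.15, 0.005, 0, 0, 6],
    [0, 0, 0, 0, 0, 0, 6]
  ]
}}

```text
time: 2.58
position: [0.4945, 0.2, 0.043]
tool_rot: [0.118, 0.695, -0.117, 0.699]
ft_force: [-0.6, -1.1, -0.1]
grip_width: 0.06
```

Run:
```python
from h import *
print(pose()[:3,3].round(4))
a=np.radians(-19.3); plan(tool([.4932,.1988,.011],[np.cos(a),np.sin(a),0]),3)
```

```text
[0.4945 0.2    0.043 ]
rv [ 0.002  0.005 -0.003] |d|mm 10.7
[1.07, -0.06, -0.03, 0.0007, 0.0018, -0.0009]
[1.07, -0.05, -0.03, 0.0007, 0.0018, -0.0009]
[1.07, -0.05, -0.03, 0.0007, 0.0018, -0.0009]
```

Request:
{"fn": "arm_command", "kwargs": {
  "plan": [
    [1.07, -0.06, -0.03, 0, 0.002, -0.001, 6],
    [1.0, -0.05, -0.03, 0, 0.002, -0.001, 6],
    [0.8, -0.05, -0.03, 0, 0.001, -0.001, 6],
    [0.3, 0, 0, 0, 0, 0, 6],
    [0, 0, 0, 0, 0, 0, 6]
  ]
}}

```text
time: 3.2
position: [0.4936, 0.1985, 0.0093]
tool_rot: [0.118, 0.697, -0.118, 0.697]
ft_force: [0.5, 0.1, 0.1]
grip_width: 0.0601
```

Request:
{"fn": "arm_command", "kwargs": {
  "plan": [
    [0, 0, 0, 0, 0, 0, 1.0],
    [0, 0, 0, 0, 0, 0, 1.0],
    [0, 0, 0, 0, 0, 0, 1.0],
    [0, 0, 0, 0, 0, 0, 1.0],
    [0, 0, 0, 0, 0, 0, 1.0],
    [0, 0, 0, 0, 0, 0, 1.0]
  ],
  "grip_force": 35
}}

```text
time: 3.95
position: [0.4943, 0.1987, 0.0102]
tool_rot: [0.118, 0.696, -0.118, 0.698]
ft_force: [-0.4, 0.6, -0.5]
grip_width: 0.0123
```

Request:
{"fn": "arm_command", "kwargs": {
  "plan": [
    [-1, 0, 0, 0, 0, 0, 1.0],
    [-2, 0, 0, 0, 0, 0, 1.0],
    [-3, 0, 0, 0, 0, 0, 1.0],
    [-4, 0, 0, 0, 0, 0, 1.0],
    [-4, 0, 0, 0, 0, 0, 1.0],
    [-3, 0, 0, 0, 0, 0, 1.0],
    [-1, 0, 0, 0, 0, 0, 1.0],
    [0, 0, 0, 0, 0, 0, 1.0]
  ]
}}

```text
time: 4.95
position: [0.4931, 0.1986, 0.1988]
tool_rot: [0.118, 0.696, -0.118, 0.698]
ft_force: [-0.3, -0.2, -1.0]
grip_width: 0.0099
```

The opening went to 10 mm, less than the 16 mm handle, so the grasp may have missed. I look.

Run:
```python
from h import *
im,d,K,k1,T=grab('wrist'); np.savez('wrist2.npz',im=im,d=d,K=K,k1=k1,T=T)
im2,d2,*_=grab('side'); cv2.imwrite('pics/c2.png',np.vstack([im,cv2.resize(im2[80:240,180:440],(640,394))])[::1, ::1][:794,:] [:, :] if 0 else np.hstack([cv2.resize(im,(400,250)),im2[80:330,180:440]]))
```

```text
(no output)
```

View pics/c2.png

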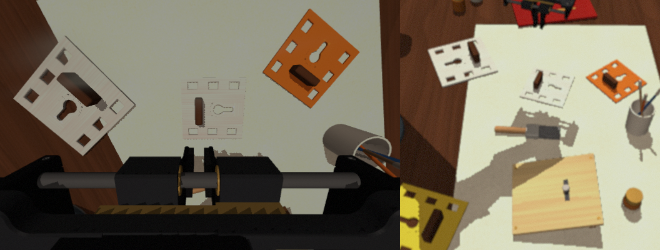

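Run:
```python
from h import *
from meas import load
P=pose(); print(P.round(3), robot.get_obs()['q'])
im,d,K,k1,T=load('wrist2.npz'); print('TCP in wrist',proj(P[:3,3],K,k1,T))
print('table/plate top depth pts', pts([[347,165],[330,200],[320,245],[340,190],[320,60]],d,K,k1,T).round(3), d[248,320])
i=optics.camera_info('side'); T2=np.eye(4);T2[:3,:3]=i['rotation'];T2[:3,3]=i['position']; print('TCP in side',proj(P[:3,3],np.array(i['mtx']),i['k1'],T2))
im,d,K,k1,T=grab('side'); g=im.max(2)
px=np.array([[x,y] for y in range(60,110,6) for x in range(285,360,8)]); Q=pts(px,d,K,k1,T); print(np.c_[px,Q.round(3)][Q[:,2]>.1])
```

```text
[[ 0.001  0.329  0.944  0.492]
 [-0.     0.944 -0.329  0.198]
 [-1.    -0.     0.001  0.198]
 [ 0.     0.     0.     1.   ]] [ 1.72829676e-01  3.86914522e-01  1.65571299e+00 -6.68787793e-04
  1.09840068e+00  5.08505484e-01]
TCP in wrist [[317.58657578 227.42811313]]
table/plate top depth pts [[0.536 0.199 0.006]
 [0.498 0.158 0.005]
 [0.46  0.094 0.001]
 [0.516 0.168 0.004]
 [0.544 0.337 0.002]] 0.4376796Traceback (most recent call last):
  File "<stdin>", line 6, in <module>
ValueError: could not broadcast input array from shape (4,) into shape (3,3)
```

Run:
```python
from h import *
P=pose()
im,d,K,k1,T=grab('side'); np.savez('side2.npz',im=im,d=d,K=K,k1=k1,T=T); print('TCP in side',proj(P[:3,3],K,k1,T))
px=np.array([[x,y] for y in range(40,110,6) for x in range(285,360,10)]); Q=pts(px,d,K,k1,T); print(np.c_[px,Q.round(3)][(Q[:,2]>.1)])
im,d,K,k1,T=grab('top'); np.savez('top2.npz',im=im,d=d,K=K,k1=k1,T=T); print('TCP in top',proj(P[:3,3],K,k1,T))
px=np.array([[x,y] for y in range(150,260,8) for x in range(190,290,10)]); Q=pts(px,d,K,k1,T); print(np.c_[px,Q.round(3)][(Q[:,2]>.1)&(Q[:,2]<.3)])
im,d,K,k1,T=grab('wrist'); px=np.array([[x,y] for y in range(230,275,8) for x in range(290,350,6)]); Q=pts(px,d,K,k1,T); print('wrist fingers',np.c_[px,Q.round(3)][Q[:,2]>.1])
```

```text
TCP in side [[317.91828416 116.88274923]]
[[3.05e+02 4.00e+01 4.58e-01 1.95e-01 4.35e-01]
 [3.15e+02 4.00e+01 4.81e-01 1.70e-01 4.50e-01]
 [3.25e+02 4.00e+01 5.04e-01 1.65e-01 4.53e-01]
 [3.05e+02 4.60e+01 4.58e-01 2.01e-01 4.15e-01]
 [3.15e+02 4.60e+01 4.81e-01 1.65e-01 4.37e-01]
 [3.25e+02 4.60e+01 5.05e-01 1.67e-01 4.37e-01]
 [3.05e+02 5.20e+01 4.58e-01 1.89e-01 4.07e-01]
 [3.15e+02 5.20e+01 4.82e-01 1.69e-01 4.19e-01]
 [3.25e+02 5.20e+01 5.06e-01 1.72e-01 4.18e-01]
 [2.95e+02 5.80e+01 4.30e-01 2.57e-01 3.47e-01]
 [3.05e+02 5.80e+01 4.58e-01 1.75e-01 3.99e-01]
 [3.15e+02 5.80e+01 4.82e-01 1.66e-01 4.05e-01]
 [3.25e+02 5.80e+01 5.06e-01 1.65e-01 4.06e-01]
 [2.85e+02 6.40e+01 4.05e-01 2.29e-01 3.48e-01]
 [2.95e+02 6.40e+01 4.31e-01 2.30e-01 3.47e-01]
 [3.05e+02 6.40e+01 4.57e-01 1.96e-01 3.69e-01]
 [3.15e+02 6.40e+01 4.82e-01 1.80e-01 3.80e-01]
 [3.25e+02 6.40e+01 5.08e-01 2.01e-01 3.66e-01]
 [2.85e+02 7.00e+01 4.06e-01 2.02e-01 3.47e-01]
 [2.95e+02 7.00e+01 4.31e-01 2.04e-01 3.46e-01]
 [3.05e+02 7.00e+01 4.57e-01 1.89e-01 3.57e-01]
 [3.15e+02 7.00e+01 4.82e-01 1.81e-01 3.62e-01]
 [
[... 2333 characters left out ...]
4.85e-01 2.13e-01 2.69e-01]
 [3.02e+02 2.62e+02 4.87e-01 2.10e-01 2.66e-01]
 [3.08e+02 2.62e+02 4.88e-01 2.05e-01 2.58e-01]
 [3.26e+02 2.62e+02 4.96e-01 1.96e-01 2.47e-01]
 [3.32e+02 2.62e+02 5.02e-01 2.05e-01 2.67e-01]
 [3.38e+02 2.62e+02 5.05e-01 2.05e-01 2.68e-01]
 [3.44e+02 2.62e+02 5.08e-01 2.05e-01 2.69e-01]
 [2.90e+02 2.70e+02 4.94e-01 2.33e-01 3.15e-01]
 [2.96e+02 2.70e+02 4.85e-01 2.12e-01 2.76e-01]
 [3.02e+02 2.70e+02 4.87e-01 2.09e-01 2.73e-01]
 [3.08e+02 2.70e+02 4.86e-01 2.00e-01 2.57e-01]
 [3.26e+02 2.70e+02 4.94e-01 1.92e-01 2.49e-01]
 [3.32e+02 2.70e+02 5.01e-01 2.05e-01 2.74e-01]
 [3.38e+02 2.70e+02 5.04e-01 2.06e-01 2.77e-01]
 [3.44e+02 2.70e+02 5.10e-01 2.26e-01 3.12e-01]]
```

Run:
```python
from h import *
from meas import load
im,d,K,k1,T=load('wrist2.npz')
m=np.zeros(d.shape,bool); m[140:215,295:345]=im[140:215,295:345].max(2)<110; ys,xs=np.nonzero(m); P=pts(np.c_[xs,ys],d,K,k1,T); t=P[abs(P[:,2]-.035)<.004]; print('handle',cv2.minAreaRect(np.float32(t[:,:2]*1000)),np.median(P[:,2]))
m=np.zeros(d.shape,bool); m[215:262,270:370]=(d[215:262,270:370]<.3)&(d[215:262,270:370]>0); ys,xs=np.nonzero(m); print('finger rows',ys.min(),xs[ys<ys.min()+3])
P=pts(np.c_[xs,ys],d,K,k1,T); F=(P-pose()[:3,3])@pose()[:3,:3]; print('finger pts tool frame x max',np.sort(F[:,0])[-8:].round(4),'y',np.percentile(F[:,1],[2,50,98]).round(4),'z',np.percentile(F[:,2],[0,50,100]).round(4))
im,d,K,k1,T=load('side2.npz'); yy,xx=np.mgrid[60:125,295:345]; P=pts(np.c_[xx.ravel(),yy.ravel()],d,K,k1,T); F=(P-pose()[:3,3])@pose()[:3,:3]; f=F[(P[:,2]>.12)&(F[:,0]>-.08)]; print('side tips',f[np.argsort(f[:,0])[-12:]].round(4))
```

```text
handle ((492.95526123046875, 199.64984130859375), (54.866390228271484, 14.716058731079102), 71.13676452636719) 0.034475518032111796
finger rows 234 [296 297 298 299 300 335 336 337 338 339 295 296 297 298 299 300 301 334
 335 336 337 338 339 340 295 296 297 298 299 300 301 302 303 304 305 306
 307 308 309 326 327 328 329 330 331 332 333 334 335 336 337 338 339 340]
finger pts tool frame x max [-0.0384 -0.0382 -0.038  -0.0378 -0.0377 -0.0377 -0.0377 -0.0375] y [0.0067 0.0112 0.0381] z [-0.0165  0.0051  0.017 ]
side tips [[-0.0418 -0.0071 -0.0095]
 [-0.0416 -0.005  -0.0044]
 [-0.0414 -0.0098 -0.0057]
 [-0.0409 -0.0087  0.0084]
 [-0.0409 -0.0109  0.015 ]
 [-0.0401 -0.0101 -0.0114]
 [-0.0391  0.0073 -0.0056]
 [-0.0389  0.0006  0.0141]
 [-0.0389 -0.0077 -0.0093]
 [-0.0387  0.0101  0.014 ]
 [-0.0371  0.0055 -0.0049]
 [-0.0365 -0.0066  0.0108]]
```

Both cameras put the actual fingertips about 37 mm short of the reported TCP. That explains why the jaws closed above the 35 mm handle, and the plate has not moved. I go down again with this offset, checking force.

Request:
{"fn": "arm_command", "kwargs": {
  "plan": [
    [2, 0.05, 0.1, 0, 0, 0, 5.5],
    [4, 0, 0, 0, 0, 0, 5.5],
    [4, 0, 0, 0, 0, 0, 5.5],
    [4, 0, 0, 0, 0, 0, 5.5],
    [2.5, 0, 0, 0, 0, 0, 5.5],
    [1, 0, 0, 0, 0, 0, 5.5],
    [0, 0, 0, 0, 0, 0, 5.5]
  ]
}}

```text
time: 6.08
position: [0.4916, 0.1979, 0.0121]
tool_rot: [0.117, 0.7, -0.119, 0.695]
ft_force: [-0.5, -0.0, -0.2]
grip_width: 0.0545
```

Run:
```python
from h import *
a=np.radians(-19.3); plan(tool([.4931,.1992,-.018],[np.cos(a),np.sin(a),0]),3); print(robot.get_obs()['ft_force'])
```

```text
rv [ 0.001 -0.007  0.004] |d|mm 10.0
[1.0, 0.06, 0.04, 0.0003, -0.0022, 0.0014]
[1.0, 0.06, 0.04, 0.0003, -0.0022, 0.0014]
[1.0, 0.06, 0.03, 0.0003, -0.0022, 0.0014]
[-0.45767306 -0.00774765 -0.20904418]
```

Request:
{"fn": "arm_command", "kwargs": {
  "plan": [
    [0.9, 0.06, 0.04, 0, -0.002, 0.001, 5.5],
    [0.8, 0.06, 0.04, 0, -0.002, 0.001, 5.5],
    [0.6, 0.05, 0.03, 0, -0.002, 0.001, 5.5],
    [0, 0, 0, 0, 0, 0, 5.5]
  ]
}}

```text
time: 6.58
position: [0.4954, 0.1997, -0.0101]
tool_rot: [0.118, 0.696, -0.118, 0.699]
ft_force: [-0.6, 0.6, -0.2]
grip_width: 0.0547
```

Request:
{"fn": "arm_command", "kwargs": {
  "plan": [
    [0.5, 0, -0.12, 0, 0, 0, 5.5],
    [0.4, 0, -0.08, 0, 0, 0, 5.5],
    [0.2, 0, 0, 0, 0, 0, 5.5],
    [0, 0, 0, 0, 0, 0, 5.5]
  ]
}}

```text
time: 7.08
position: [0.4938, 0.2005, -0.0215]
tool_rot: [0.118, 0.695, -0.118, 0.699]
ft_force: [0.2, -0.5, -0.5]
grip_width: 0.055
```

Request:
{"fn": "arm_command", "kwargs": {
  "plan": [
    [0.25, -0.1, -0.03, 0, 0, 0, 5.5],
    [0.2, 0, 0, 0, 0, 0, 5.5],
    [0, 0, 0, 0, 0, 0, 5.5]
  ]
}}

```text
time: 7.45
position: [0.4933, 0.1996, -0.0261]
tool_rot: [0.119, 0.695, -0.118, 0.699]
ft_force: [-0.6, 0.9, 0.4]
grip_width: 0.055
```

No contact. Closing.

Request:
{"fn": "arm_command", "kwargs": {
  "plan": [
    [0, 0, 0, 0, 0, 0, 0.8],
    [0, 0, 0, 0, 0, 0, 0.8],
    [0, 0, 0, 0, 0, 0, 0.8],
    [0, 0, 0, 0, 0, 0, 0.8],
    [0, 0, 0, 0, 0, 0, 0.8],
    [0, 0, 0, 0, 0, 0, 0.8],
    [0, 0, 0, 0, 0, 0, 0.8],
    [0, 0, 0, 0, 0, 0, 0.8]
  ],
  "grip_force": 35
}}

```text
time: 8.45
position: [0.4936, 0.1996, -0.0259]
tool_rot: [0.119, 0.695, -0.118, 0.699]
ft_force: [0.4, -0.2, -0.3]
grip_width: 0.0157
```

Request:
{"fn": "arm_command", "kwargs": {
  "plan": [
    [-0.5, 0, 0, 0, 0, 0, 0.8],
    [-1, 0, 0, 0, 0, 0, 0.8],
    [-2, 0, 0, 0, 0, 0, 0.8],
    [-2.5, 0, 0, 0, 0, 0, 0.8],
    [-3, 0, 0, 0, 0, 0, 0.8],
    [-2.5, 0, 0, 0, 0, 0, 0.8],
    [-1.5, 0, 0, 0, 0, 0, 0.8],
    [0, 0, 0, 0, 0, 0, 0.8]
  ]
}}

```text
time: 9.45
position: [0.4897, 0.1993, 0.11]
tool_rot: [0.118, 0.696, -0.118, 0.698]
ft_force: [0.5, -0.5, -3.5]
grip_width: 0.0158
```

Run:
```python
from h import *
print(pose().round(4),robot.get_obs()['grip_width'])
im,d,K,k1,T=grab('wrist'); np.savez('wrist3.npz',im=im,d=d,K=K,k1=k1,T=T,P=pose()); cv2.imwrite('pics/wrist3.png',im)
print('pred large end, narrow', proj((pose()@np.array([[-.031,-.0007,.044,1],[-.031,-.0007,.072,1]]).T).T[:,:3],K,k1,T))
```

```text
[[ 2.000e-03  3.296e-01  9.441e-01  4.897e-01]
 [-2.000e-04  9.441e-01 -3.296e-01  1.993e-01]
 [-1.000e+00  5.000e-04  2.000e-03  1.100e-01]
 [ 0.000e+00  0.000e+00  0.000e+00  1.000e+00]] 0.015791862632896423
pred large end, narrow [[385.23430104 246.6423801 ]
 [428.10694793 246.63337521]]
```

View pics/wrist3.png

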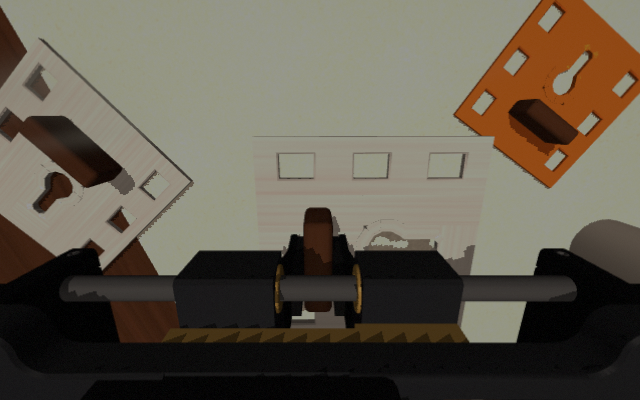

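The plate is held, with about 3.3 N of added weight. The far edge is at row 137 and the large end shows near (385,242), as predicted. I check the plate's tilt and yaw in the hand and compute the deck frame and stud position.

Run:
```python
from h import *
from meas import load
im,d,K,k1,T=load('wrist3.npz'); P0=np.load('wrist3.npz')['P']
reg=[(265,183,300,215),(262,140,480,150),(310,155,345,190),(395,155,425,190),(305,190,460,212)]
px=np.vstack([np.c_[[a.ravel() for a in np.meshgrid(np.arange(r[0],r[2],2),np.arange(r[1],r[3],2))]].T for r in reg])
F=(pts(px,d,K,k1,T)-P0[:3,3])@P0[:3,:3]; F=F[abs(F[:,0]+.031)<.012]
A=np.c_[F[:,1:],np.ones(len(F))]; c=np.linalg.lstsq(A,F[:,0],rcond=None)[0]; r=F[:,0]-A@c; print('plate top x = %.4f*y + %.4f*z + %.4f'%tuple(c),'rms',r.std(),len(F))
W=np.array([[278,152],[315,152],[353,152],[389,152],[427,152],[465,152],[278,179],[465,179.]])
o,dr=rays(W,K,k1,T); # intersect fitted plane in tool frame
ot=(o-P0[:3,3])@P0[:3,:3]; dt=dr@P0[:3,:3]; n=np.array([1,-c[0],-c[1]]); t=(c[2]-ot@n)/(dt@n); Q=ot+dt*t[:,None]; print('windows tool',Q.round(4).tolist())
for f,box in (('top0.npz',(372,160,442,230)),('side0.npz',(300,245,372,300)),('top2.npz',(372,160,442,230)),('side2.npz',(300,245,372,300))):
    im,d,K,k1,T=load(f); x0,y0,x1,y1=box
    hsv=cv2.cvtColor(im,cv2.COLOR_BGR2HSV); m=np.zeros(d.shape,np.uint8); m[y0:y1,x0:x1]=255*(hsv[y0:y1,x0:x1,1]<65)   # grey: track and stud head
    dk=np.zeros_like(m); dk[y0:y1,x0:x1]=255*((im[y0:y1,x0:x1].max(2)<90))
    cs=max(cv2.findContours(m|dk,0,2)[0],key=cv2.contourArea); print(f,'grey box',cv2.boundingRect(cs),cv2.minAreaRect(cs))
    cv2.imwrite('/tmp/x.png',m)
    b=cv2.boundingRect(cs); sub=im[b[1]:b[1]+b[3],b[0]:b[0]+b[2]].max(2).astype(int); print(sub)
```

```text
plate top x = 0.0077*y + 0.0037*z + -0.0324 rms 0.0008940980767419182 2258
windows tool [[-0.032, 0.0608, -0.0234], [-0.0319, 0.0608, -0.0017], [-0.0318, 0.0608, 0.0206], [-0.0318, 0.0607, 0.0417], [-0.0317, 0.0607, 0.064], [-0.0316, 0.0607, 0.0863], [-0.0321, 0.0447, -0.024], [-0.0317, 0.0445, 0.0888]]
top0.npz grey box (397, 181, 21, 7) ((407.0, 184.0), (6.0, 20.0), 90.0)
[[140 143 140 143 142 143 142 144 146 149 146 148 148 145 144 146 141 144
  144 139 143]
 [117 113 108 111 112 113 112 116 128 138 143 145 143 137 121 119 113 115
  112 112 117]
 [ 84  74  82  78  78  74  82  96 115 136 141 147 140 135 110  87  80  83
   78  76  85]
 [ 70  66  65  68  60  65  70  85 117 140 146 144 144 137 113  82  57  65
   66  70  66]
 [ 83  79  75  76  75  69  74  88 116 137 141 147 144 130 116  82  72  72
   74  74  78]
 [117 112 110 106 103 102 104 112 120 133 138 140 139 126 115 103 106 108
  104 101 108]
 [148 143 140 139 139 137 137 138 135 138 136 132 131 127 124 133 133 136
  136 136 138]]
side0.npz grey box (343, 260, 6, 20) ((345.5, 269.5), (19.0, 5.0), 90.0)
[[156 123 101  94 128 191]
[... 1152 characters left out ...]
80 172 171 169 168 167 167 167 168 165 161 162 158 158 162 168 168
  167 168 171 176]]
side2.npz grey box (343, 260, 6, 20) ((345.5, 269.5), (19.0, 5.0), 90.0)
[[168 126 106 101 136 198]
 [154  95  78  81 120 187]
 [156  96  83  84 113 177]
 [165 112  98 104 117 169]
 [182 147 146 150 149 179]
 [198 190 191 192 190 197]
 [197 199 200 201 201 197]
 [193 199 202 201 198 190]
 [187 196 199 197 189 172]
 [171 179 182 176 158 140]
 [155 136 137 126 110 103]
 [148  99  80  70  64  91]
 [149  89  50  44  45 103]
 [168 104  53  40  52 104]
 [196 131  72  55  67 105]
 [207 159 101  77  81 108]
 [214 175 110  82  84 108]
 [212 177 111  80  85 103]
 [214 183 115  79  80  96]
 [218 195 123  94  93 103]]
```

```bash
cat > deck.py <<'E'
from meas import *
n=np.array([-.2083,-.0058,.978]); n/=np.linalg.norm(n); c0=(np.array([.5306,-.2094,.0437])+[.5321,-.2218,.0446])/2
yaw=np.radians(1.6); xd=np.array([np.cos(yaw),np.sin(yaw),0]); xd-=n*(xd@n); xd/=np.linalg.norm(xd); yd=np.cross(n,xd)
E
python3 - <<'E'
from deck import *
o=[]
for f,p in (('top0.npz',[408.1,184.3]),('side0.npz',[345.7,266.7])):
    im,d,K,k1,T=load(f); q=on_plane(p,K,k1,T,c0+n*.0115,n)[0]; print(f,'head',q.round(4),'foot',(q-n*.0115).round(4)); r=rays(p,K,k1,T); o.append((r[0],r[1][0]/np.linalg.norm(r[1][0])))
A=sum(np.eye(3)-np.outer(d,d) for _,d in o); b=sum((np.eye(3)-np.outer(d,d))@a for a,d in o); X=np.linalg.solve(A,b); print('triang head',X.round(4),'height over deck',((X-c0)@n).round(4))
im,d,K,k1,T=load('top0.npz'); e=on_plane([[397-.5,184.2],[418,184.2]],K,k1,T,c0,n); print('track ends',e.round(4),'mid',e.mean(0).round(4),np.linalg.norm(e[0]-e[1]).round(4))
print('upper edge distance:',[((np.array(p)-e.mean(0))@xd).round(4) for p in ([.6319,-.1119,.0659],[.6356,-.305,.0655],[.4272,-.1141,.0224],[.4288,-.3126,.0215])])
plan(tool([.53,-.33,.15],xd,-n),12)
E
```

```text
top0.npz head [ 0.5565 -0.2106  0.0613] foot [ 0.5589 -0.2106  0.0501]
side0.npz head [ 0.5584 -0.2078  0.0617] foot [ 0.5608 -0.2078  0.0505]
triang head [ 0.557  -0.2097  0.0645] height over deck 0.0146
track ends [[ 0.5581 -0.1833  0.05  ]
 [ 0.5597 -0.2395  0.05  ]] mid [ 0.5589 -0.2114  0.05  ] 0.0563
upper edge distance: [np.float64(0.0774), np.float64(0.0756), np.float64(-0.1319), np.float64(-0.1359)]
rv [-0.363 -0.207  0.039] |d|mm 44.4
[-0.34, -4.05, 1.78, -0.0302, -0.0173, 0.0032]
[-0.32, -4.1, 1.66, -0.0302, -0.0173, 0.0032]
[-0.31, -4.15, 1.54, -0.0302, -0.0173, 0.0032]
[-0.29, -4.19, 1.42, -0.0302, -0.0173, 0.0032]
[-0.28, -4.23, 1.3, -0.0302, -0.0173, 0.0032]
[-0.28, -4.27, 1.17, -0.0302, -0.0173, 0.0032]
[-0.27, -4.3, 1.05, -0.0302, -0.0173, 0.0032]
[-0.27, -4.33, 0.92, -0.0302, -0.0173, 0.0032]
[-0.27, -4.36, 0.8, -0.0302, -0.0173, 0.0032]
[-0.27, -4.38, 0.67, -0.0302, -0.0173, 0.0032]
[-0.27, -4.39, 0.54, -0.0302, -0.0173, 0.0032]
[-0.28, -4.41, 0.41, -0.0302, -0.0173, 0.0032]
```

The stud foot is at about (0.559, -0.210, 0.050): the two views agree to about 3 mm and the triangulated head height is about right. I move past the board for a close wrist view of the stud.

Request:
{"fn": "arm_command", "kwargs": {
  "plan": [
    [-0.7, -3.0, 1.4, -0.03, -0.017, 0.003, 0.8],
    [-0.5, -4.1, 1.66, -0.03, -0.017, 0.003, 0.8],
    [-0.31, -4.15, 1.54, -0.03, -0.017, 0.003, 0.8],
    [-0.29, -4.19, 1.42, -0.03, -0.017, 0.003, 0.8],
    [-0.28, -4.23, 1.3, -0.03, -0.017, 0.003, 0.8],
    [-0.28, -4.27, 1.17, -0.03, -0.017, 0.003, 0.8],
    [-0.27, -4.3, 1.05, -0.03, -0.017, 0.003, 0.8],
    [-0.27, -4.33, 0.92, -0.03, -0.017, 0.003, 0.8],
    [-0.27, -4.36, 0.8, -0.03, -0.017, 0.003, 0.8],
    [-0.27, -4.38, 0.67, -0.03, -0.017, 0.003, 0.8],
    [-0.27, -3.5, 0.54, -0.03, -0.017, 0.003, 0.8],
    [0, 0, 0, 0, 0, 0, 0.8]
  ]
}}

```text
time: 11.0
position: [0.5206, -0.2771, 0.14]
tool_rot: [0.0, 0.644, 0.006, 0.765]
ft_force: [0.2, 0.5, -2.6]
grip_width: 0.0153
```

Run:
```python
from deck import *
P=pose(); print(P.round(4),robot.get_obs()['grip_width'],robot.get_obs()['ft_force']); plan(tool([.53,-.33,.15],xd,-n),2)
im,d,K,k1,T=grab('wrist'); np.savez('wrist4.npz',im=im,d=d,K=K,k1=k1,T=T,P=P); cv2.imwrite('pics/wrist4.png',im)
print('pred stud px',proj([.557,-.210,.0615],K,k1,T))
```

```text
[[ 0.1699 -0.0088  0.9854  0.5206]
 [ 0.0098  0.9999  0.0072 -0.2771]
 [-0.9854  0.0084  0.17    0.14  ]
 [ 0.      0.      0.      1.    ]] 0.015312523125097618 [ 0.17485816  0.53931843 -2.64545658]
rv [-0.02  -0.039 -0.005] |d|mm 27.3
[-0.44, -2.64, 0.53, -0.0102, -0.0195, -0.0023]
[-0.42, -2.65, 0.51, -0.0102, -0.0195, -0.0023]
pred stud px [[342.13180641 131.23093552]]
```

View pics/wrist4.png

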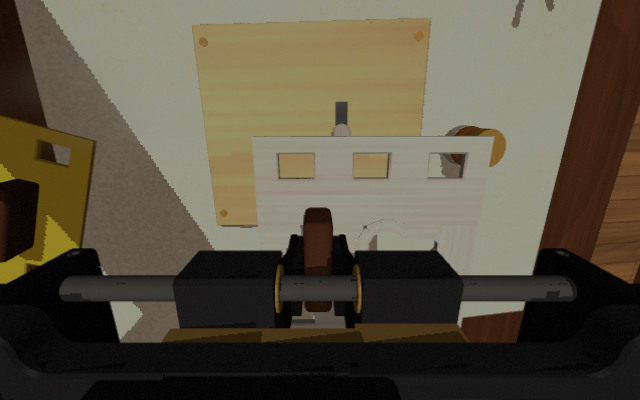

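The stud head shows at (342,131), matching the prediction but partly hidden by the plate's edge. I go a little further.

Request:
{"fn": "arm_command", "kwargs": {
  "plan": [
    [-0.4, -2.0, 0.5, -0.01, -0.0195, -0.002, 0.8],
    [-0.4, -1.8, 0.5, -0.01, -0.0195, -0.002, 0.8],
    [0, 0, 0, 0, 0, 0, 0.8],
    [0, 0, 0, 0, 0, 0, 0.8]
  ]
}}

```text
time: 11.55
position: [0.5247, -0.3042, 0.144]
tool_rot: [-0.005, 0.634, 0.018, 0.773]
ft_force: [-0.5, -0.2, -2.6]
grip_width: 0.0157
```

Run:
```python
from deck import *
P=pose(); print(P.round(4)); 
im,d,K,k1,T=grab('wrist'); np.savez('wrist4.npz',im=im,d=d,K=K,k1=k1,T=T,P=P)
p=proj([.557,-.210,.0615],K,k1,T)[0]; print('pred',p)
x,y=p.astype(int); cv2.imwrite('pics/wrist4c.png',cv2.resize(im[y-35:y+35,x-45:x+45],None,fx=7,fy=7,interpolation=cv2.INTER_CUBIC)); print(x-45,y-35)
# board plane from the wrist depth
m=np.zeros(d.shape,bool); m[30:95,205:415]=1; hsv=cv2.cvtColor(im,cv2.COLOR_BGR2HSV); m&=(hsv[...,1]>60)&(d>0); ys,xs=np.nonzero(m); Q=pts(np.c_[xs,ys],d,K,k1,T); h=(Q-c0)@n; print('board heights vs deck plane',np.percentile(h,[10,50,90]).round(4))
print('stud head depth pt',pts([p],d,K,k1,T).round(4))
```

```text
[[ 0.1956 -0.0337  0.9801  0.5247]
 [ 0.0218  0.9993  0.03   -0.3042]
 [-0.9804  0.0155  0.1962  0.144 ]
 [ 0.      0.      0.      1.    ]]
pred [337.43282356 103.47604476]
292 68
board heights vs deck plane [-0.0006  0.0003  0.0013]
stud head depth pt [[ 0.5564 -0.2101  0.0636]]
```

View pics/wrist4c.png

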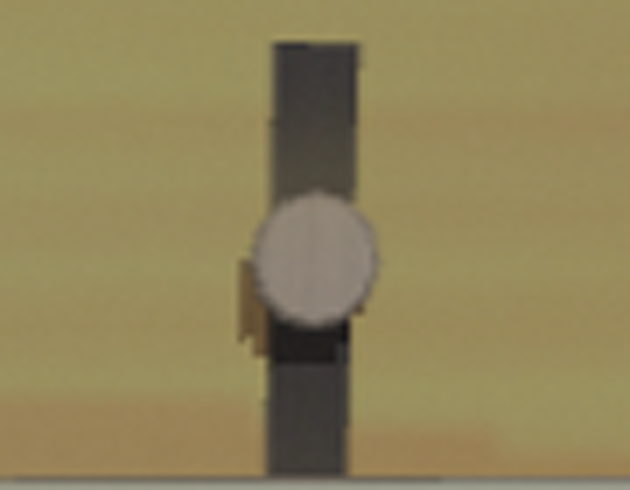

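Run:
```python
from deck import *
im,d,K,k1,T=load('wrist1.npz')
Q=onz([[347,160.2],[367.2,159.9]],K,k1,T,.005); a=np.radians(-19.25); u=np.array([np.cos(a),np.sin(a),0]); v=np.array([-u[1],u[0],0])
w=np.array([[107,103],[527,94],[124,538],[512,530]])/5+[275,95]; W=onz(w,K,k1,T,.005)
print('windows rel. large end along x,y', ((W-Q[0])@u).round(4),((W-Q[0])@v).round(4),'narrow',((Q[1]-Q[0])@v).round(4))
im,d,K,k1,T=load('wrist4.npz'); P=np.load('wrist4.npz')['P']
q=on_plane([336.7,104.4],K,k1,T,c0+n*.0118,n)[0]; S=q-n*.0115; print('head',q.round(4),'foot S',S.round(4))
S=(S*2+[.559,-.2105,.0502])/3 if 0 else S
k=np.array([-.027,-.001,.044]); Rt=tool([0,0,0],xd,-n)[:3,:3]
for hgt in (.03,0): t=S+n*(hgt+.0003)-Rt@k; print('TCP target h',hgt,t.round(4))
plan(tool(S+n*.03-Rt@k,xd,-n),4)
```

```text
windows rel. large end along x,y [-0.0674  0.0434 -0.0677  0.0445] [ 0.0604  0.0603 -0.0601 -0.06  ] narrow -0.0002
head [ 0.5563 -0.2109  0.0616] foot S [ 0.5587 -0.2108  0.0503]
TCP target h 0.03 [ 0.515  -0.211   0.0444]
TCP target h 0 [ 0.5212 -0.2108  0.015 ]
rv [ 0.003 -0.012 -0.016] |d|mm 34.3
[2.45, 2.3, -0.66, 0.0007, -0.0031, -0.004]
[2.44, 2.31, -0.67, 0.0007, -0.0031, -0.004]
[2.43, 2.32, -0.68, 0.0007, -0.0031, -0.004]
[2.42, 2.33, -0.69, 0.0007, -0.0031, -0.004]
```

Everything agrees: the large end in the hand is at tool z = 44 mm, y ≈ 0. I hover 30 mm above the board over the stud.

Request:
{"fn": "arm_command", "kwargs": {
  "plan": [
    [1.5, 2.3, -0.66, 0.001, -0.003, -0.004, 0.8],
    [2.0, 2.3, -0.67, 0.001, -0.003, -0.004, 0.8],
    [2.0, 2.3, -0.68, 0.001, -0.003, -0.004, 0.8],
    [1.5, 1.5, -0.5, 0, -0.003, -0.004, 0.8],
    [0, 0, 0, 0, 0, 0, 0.8],
    [0, 0, 0, 0, 0, 0, 0.8]
  ]
}}

```text
time: 12.35
position: [0.5113, -0.2128, 0.0701]
tool_rot: [-0.01, 0.629, 0.013, 0.777]
ft_force: [0.4, -0.4, -2.6]
grip_width: 0.0158
```

```bash
cat >> deck.py <<'E'
S=np.array([.5587,-.2108,.0503]); Rt=tool([0,0,0],xd,-n)[:3,:3]; KH=np.array([-.027,-.0003,.044])
def state():
    P=pose(); o=robot.get_obs(); D=np.c_[xd,yd,n]; 
    L=P[:3,:3]@KH+P[:3,3]; N=P[:3,:3]@(KH+[0,0,.028])+P[:3,3]
    print('large end rel stud in deck mm',((L-S)@D*1000).round(1),'narrow',((N-S)@D*1000).round(1),'rotvec err',R.from_matrix(P[:3,:3].T@Rt).as_rotvec().round(4),'force deck',(o['ft_force']@D).round(1),'grip',round(o['grip_width'],4),'t',round(o['time'],2))
def to(x,y,h,k=2):
    D=np.c_[xd,yd,n]; plan(tool(S+D@np.array([x,y,h])/1000-Rt@KH,xd,-n),k)
E
python3 -c "
from deck import *
state(); to(0,0,17)"
```

```text
large end rel stud in deck mm [ 1.8 -0.9 56.2] narrow [29.8 -0.8 56.1] rotvec err [ 0.0038 -0.001  -0.0015] force deck [-0.1 -0.4 -2.6] grip 0.0158 t 12.35
rv [ 0.004 -0.001 -0.001] |d|mm 19.6
[1.96, 0.05, -0.09, 0.0019, -0.0005, -0.0007]
[1.96, 0.05, -0.09, 0.0019, -0.0005, -0.0007]
```

Request:
{"fn": "arm_command", "kwargs": {
  "plan": [
    [1.2, 0.03, -0.06, 0.001, 0, 0, 0.8],
    [1.2, 0.03, -0.06, 0.001, 0, 0, 0.8],
    [0.8, 0.03, -0.05, 0.001, 0, 0, 0.8],
    [0.3, 0, 0, 0, 0, 0, 0.8],
    [0, 0, 0, 0, 0, 0, 0.8],
    [0, 0, 0, 0, 0, 0, 0.8]
  ]
}}

```text
time: 13.1
position: [0.5194, -0.2149, 0.0343]
tool_rot: [-0.009, 0.628, 0.01, 0.778]
ft_force: [1.3, 0.4, -3.7]
grip_width: 0.0158
```

```bash
python3 -c "
from deck import *
state(); to(0,0,15)
im,d,K,k1,T=grab('wrist'); cv2.imwrite('pics/wrist5.png',cv2.resize(im[120:270,240:500],None,fx=3,fy=3,interpolation=cv2.INTER_CUBIC)); np.savez('wrist5.npz',im=im,d=d,K=K,k1=k1,T=T,P=pose())"
```

```text
large end rel stud in deck mm [ 2.  -3.3 19.6] narrow [30.  -3.3 19.7] rotvec err [-0.0008  0.0025  0.002 ] force deck [ 0.5  0.4 -3.9] grip 0.0158 t 13.1
rv [-0.001  0.002  0.002] |d|mm 3.0
[0.23, 0.17, -0.11, -0.0004, 0.0012, 0.001]
[0.23, 0.17, -0.1, -0.0004, 0.0012, 0.001]
```

View pics/wrist5.png

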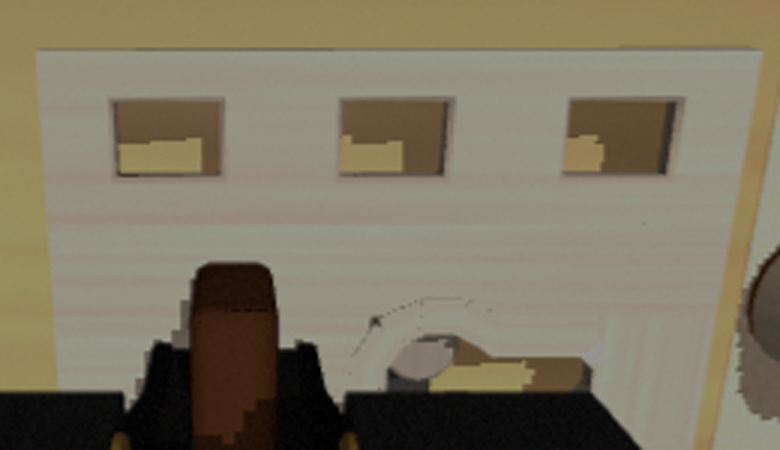

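The grey stud head is visible through the large end, up and left of its centre. This matches the computed offset (+2.0, -3.3 mm). I correct it at this height.

Request:
{"fn": "arm_command", "kwargs": {
  "plan": [
    [0.0, 0.2, -0.12, 0, 0.001, 0.001, 0.8],
    [0.0, 0.15, -0.1, 0, 0.001, 0.001, 0.8],
    [0, 0, 0, 0, 0, 0, 0.8],
    [0, 0, 0, 0, 0, 0, 0.8]
  ]
}}

```text
time: 13.65
position: [0.5172, -0.2113, 0.0346]
tool_rot: [-0.009, 0.629, 0.01, 0.778]
ft_force: [-0.4, -0.4, -3.3]
grip_width: 0.0157
```

```bash
python3 -c "
from deck import *
state(); to(0,0,10)"
```

```text
large end rel stud in deck mm [ 0.1  0.4 20.4] narrow [28.1  0.3 20.4] rotvec err [-0.0004  0.0014  0.0007] force deck [-1.1 -0.4 -3.1] grip 0.0157 t 13.65
rv [-0.     0.001  0.001] |d|mm 5.2
[0.52, -0.02, -0.01, -0.0002, 0.0007, 0.0004]
[0.52, -0.02, -0.01, -0.0002, 0.0007, 0.0004]
```

Request:
{"fn": "arm_command", "kwargs": {
  "plan": [
    [0.35, -0.02, 0, 0, 0.001, 0, 0.8],
    [0.3, 0, 0, 0, 0, 0, 0.8],
    [0.2, 0, 0, 0, 0, 0, 0.8],
    [0, 0, 0, 0, 0, 0, 0.8]
  ]
}}

```text
time: 14.15
position: [0.5192, -0.2116, 0.0255]
tool_rot: [-0.009, 0.629, 0.01, 0.777]
ft_force: [-0.4, -0.7, -2.2]
grip_width: 0.0157
```

```bash
python3 -c "
from deck import *
state(); to(0,0,3)"
```

```text
large end rel stud in deck mm [ 0.2  0.  11. ] narrow [28.2 -0.  11. ] rotvec err [-0.0005  0.0003  0.0007] force deck [-0.8 -0.7 -2. ] grip 0.0157 t 14.15
rv [-0.001  0.     0.001] |d|mm 4.0
[0.4, -0.0, -0.01, -0.0003, 0.0001, 0.0004]
[0.4, -0.0, -0.01, -0.0003, 0.0001, 0.0004]
```

Request:
{"fn": "arm_command", "kwargs": {
  "plan": [
    [0.25, 0, 0, 0, 0, 0, 0.8],
    [0.2, 0, 0, 0, 0, 0, 0.8],
    [0, 0, 0, 0, 0, 0, 0.8]
  ]
}}

```text
time: 14.52
position: [0.5202, -0.2116, 0.0208]
tool_rot: [-0.009, 0.629, 0.01, 0.777]
ft_force: [-0.3, 0.3, -2.6]
grip_width: 0.0155
```

```bash
python3 -c "
from deck import *
state(); to(0,0,1)"
```

```text
large end rel stud in deck mm [ 0.2 -0.   6.2] narrow [28.2 -0.   6.2] rotvec err [-0.0006  0.0003  0.0007] force deck [-0.8  0.3 -2.5] grip 0.0155 t 14.53
rv [-0.001  0.     0.001] |d|mm 2.6
[0.26, 0.0, -0.01, -0.0003, 0.0001, 0.0003]
[0.26, 0.0, -0.01, -0.0003, 0.0001, 0.0003]
```

The plate has passed down over the head without contact force. I continue to the board.

Request:
{"fn": "arm_command", "kwargs": {
  "plan": [
    [0.2, 0, 0, 0, 0, 0, 0.8],
    [0.15, 0, 0, 0, 0, 0, 0.8],
    [0, 0, 0, 0, 0, 0, 0.8]
  ]
}}

```text
time: 14.9
position: [0.521, -0.2116, 0.0172]
tool_rot: [-0.009, 0.629, 0.01, 0.777]
ft_force: [0.5, 1.0, -2.1]
grip_width: 0.0157
```

Request:
{"fn": "arm_command", "kwargs": {
  "plan": [
    [0.1, 0, 0, 0, 0, 0, 0.8],
    [0, 0, 0, 0, 0, 0, 0.8]
  ]
}}

```text
time: 15.15
position: [0.5213, -0.2116, 0.0162]
tool_rot: [-0.009, 0.629, 0.01, 0.777]
ft_force: [0.4, 0.6, -2.4]
grip_width: 0.0158
```

```bash
python3 -c "
from deck import *
state()"
```

```text
large end rel stud in deck mm [ 0.2 -0.   1.4] narrow [28.2 -0.1  1.4] rotvec err [-0.0006  0.0004  0.0008] force deck [-0.1  0.6 -2.4] grip 0.0158 t 15.15
```

Request:
{"fn": "arm_command", "kwargs": {
  "plan": [
    [0.1, 0, 0, 0, 0, 0, 0.8],
    [0, 0, 0, 0, 0, 0, 0.8]
  ]
}}

```text
time: 15.4
position: [0.5215, -0.2117, 0.0156]
tool_rot: [-0.009, 0.629, 0.01, 0.778]
ft_force: [-1.0, 0.2, -1.6]
grip_width: 0.0159
```

Request:
{"fn": "arm_command", "kwargs": {
  "plan": [
    [0.1, 0, 0, 0, 0, 0, 0.8],
    [0, 0, 0, 0, 0, 0, 0.8]
  ]
}}

```text
time: 15.65
position: [0.5216, -0.2118, 0.0157]
tool_rot: [-0.009, 0.628, 0.01, 0.778]
ft_force: [0.1, 0.3, -2.4]
grip_width: 0.0156
```

```bash
python3 -c "
from deck import *
state()"
```

```text
large end rel stud in deck mm [ 0.5 -0.2  0.9] narrow [28.5 -0.2  1. ] rotvec err [-0.0001  0.0015  0.0015] force deck [-0.4  0.3 -2.3] grip 0.0156 t 15.65
```

Request:
{"fn": "arm_command", "kwargs": {
  "plan": [
    [0.2, 0, 0, 0, 0, 0, 0.8],
    [0.15, 0, 0, 0, 0, 0, 0.8]
  ]
}}

```text
time: 15.9
position: [0.5218, -0.2118, 0.0154]
tool_rot: [-0.01, 0.628, 0.01, 0.778]
ft_force: [-5.8, 0.1, 13.1]
grip_width: 0.0158
```

```bash
python3 -c "
from deck import *
state()"
```

```text
large end rel stud in deck mm [ 0.6 -0.2  0.7] narrow [28.6 -0.1  0.8] rotvec err [0.0011 0.0029 0.0022] force deck [-3.   0.3 14. ] grip 0.0158 t 15.9
```

Seated: there is firm board contact (about 16 N) with the large end 0.6 mm from the stud line. I ease off and slide downhill with a light press.

Request:
{"fn": "arm_command", "kwargs": {
  "plan": [
    [0.0, 0, 0, 0, 0, 0, 0.8],
    [0.03, 0, -0.3, 0, 0, 0, 0.8],
    [0.03, 0, -0.4, 0, 0, 0, 0.8],
    [0.03, 0, -0.4, 0, 0, 0, 0.8]
  ]
}}

```text
time: 16.4
position: [0.5144, -0.2141, 0.014]
tool_rot: [-0.011, 0.625, 0.008, 0.78]
ft_force: [2.1, -0.3, 5.9]
grip_width: 0.0157
```

```bash
python3 -c "
from deck import *
state()"
```

```text
large end rel stud in deck mm [-7.2 -2.2  1.2] narrow [20.8 -2.2  1.5] rotvec err [-0.0006  0.0098  0.0066] force deck [ 3.2 -0.4  5.4] grip 0.0157 t 16.4
```

Request:
{"fn": "arm_command", "kwargs": {
  "plan": [
    [0.02, 0.2, -0.1, 0, 0.005, 0.003, 0.8],
    [0.0, 0, 0, 0, 0.004, 0.003, 0.8]
  ]
}}

```text
time: 16.65
position: [0.5137, -0.2131, 0.0137]
tool_rot: [-0.009, 0.629, 0.01, 0.778]
ft_force: [-0.1, 1.8, 1.4]
grip_width: 0.016
```

```bash
python3 -c "
from deck import *
state()"
```

```text
large end rel stud in deck mm [-7.7 -1.3  0.7] narrow [20.3 -1.3  0.7] rotvec err [-0.0006  0.0014  0.0018] force deck [0.2 1.8 1.4] grip 0.016 t 16.65
```

Request:
{"fn": "arm_command", "kwargs": {
  "plan": [
    [0.02, 0.08, -0.25, 0, 0.001, 0, 0.8],
    [0.02, 0.08, -0.25, 0, 0.001, 0, 0.8],
    [0.01, 0.06, -0.25, 0, 0.001, 0, 0.8],
    [0.0, 0, 0, 0, 0, 0, 0.8]
  ]
}}

```text
time: 17.15
position: [0.5086, -0.2128, 0.0126]
tool_rot: [-0.01, 0.628, 0.008, 0.778]
ft_force: [0.1, -1.0, 3.8]
grip_width: 0.016
```

```bash
python3 -c "
from deck import *
state()"
```

```text
large end rel stud in deck mm [-13.   -0.8   0.7] narrow [15.  -0.9  0.8] rotvec err [-0.002   0.003   0.0055] force deck [ 0.8 -1.   3.7] grip 0.016 t 17.15
```

Request:
{"fn": "arm_command", "kwargs": {
  "plan": [
    [0.02, 0.08, -0.25, 0, 0.002, 0.003, 0.8],
    [0.02, 0.08, -0.25, 0, 0.001, 0.002, 0.8],
    [0.01, 0.06, -0.25, 0, 0.001, 0.001, 0.8],
    [0.0, 0, 0, 0, 0, 0, 0.8]
  ]
}}

```text
time: 17.65
position: [0.5025, -0.212, 0.0114]
tool_rot: [-0.009, 0.628, 0.01, 0.778]
ft_force: [0.9, -1.7, 4.2]
grip_width: 0.0159
```

```bash
python3 -c "
from deck import *
state()"
```

```text
large end rel stud in deck mm [-19.1   0.    0.7] narrow [8.9 0.  0.8] rotvec err [-0.0013  0.0019  0.0022] force deck [ 1.7 -1.8  4. ] grip 0.0159 t 17.65
```

Request:
{"fn": "arm_command", "kwargs": {
  "plan": [
    [0.02, 0.03, -0.25, 0, 0.002, 0.002, 0.8],
    [0.01, 0.02, -0.25, 0, 0.001, 0.001, 0.8],
    [0.01, 0.0, -0.1, 0, 0.001, 0.001, 0.8],
    [0.0, 0, 0, 0, 0, 0, 0.8]
  ]
}}

```text
time: 18.15
position: [0.4978, -0.2122, 0.0103]
tool_rot: [-0.009, 0.629, 0.011, 0.777]
ft_force: [1.2, -0.7, 3.8]
grip_width: 0.0153
```

```bash
python3 -c "
from deck import *
state()"
```

```text
large end rel stud in deck mm [-23.9  -0.    0.6] narrow [ 4.1 -0.   0.6] rotvec err [-0.0004  0.0002 -0.    ] force deck [ 2.  -0.7  3.5] grip 0.0153 t 18.15
```

Request:
{"fn": "arm_command", "kwargs": {
  "plan": [
    [0.01, 0.02, -0.25, 0, 0, 0, 0.8],
    [0.01, 0.02, -0.15, 0, 0, 0, 0.8],
    [0.0, 0, -0.05, 0, 0, 0, 0.8]
  ]
}}

```text
time: 18.52
position: [0.4941, -0.2123, 0.0096]
tool_rot: [-0.009, 0.628, 0.01, 0.778]
ft_force: [1.3, -0.3, 4.7]
grip_width: 0.0159
```

```bash
python3 -c "
from deck import *
state()"
```

```text
large end rel stud in deck mm [-27.8  -0.    0.7] narrow [ 0.2 -0.   0.8] rotvec err [-0.0001  0.0018  0.0012] force deck [ 2.2 -0.3  4.3] grip 0.0159 t 18.52
```

Narrow end at +0.2 mm. I push gently on until the slot's end bears on the shank.

Request:
{"fn": "arm_command", "kwargs": {
  "plan": [
    [0.0, 0.01, -0.12, 0, 0.001, 0.001, 0.8],
    [0.0, 0, -0.1, 0, 0, 0, 0.8]
  ]
}}

```text
time: 18.77
position: [0.4926, -0.2125, 0.0092]
tool_rot: [-0.009, 0.628, 0.011, 0.778]
ft_force: [6.9, 2.4, 3.4]
grip_width: 0.0156
```

Request:
{"fn": "arm_command", "kwargs": {
  "plan": [
    [0.0, 0, -0.15, 0, 0, 0, 0.8]
  ]
}}

```text
time: 18.9
position: [0.4926, -0.2126, 0.0093]
tool_rot: [-0.009, 0.627, 0.01, 0.779]
ft_force: [9.6, 4.1, 3.6]
grip_width: 0.0161
```

```bash
python3 -c "
from deck import *
state()"
```

```text
large end rel stud in deck mm [-29.4  -0.3   0.8] narrow [-1.4 -0.3  0.9] rotvec err [-0.0007  0.0041  0.0011] force deck [10.2  3.8  1.5] grip 0.0161 t 18.9
```

The end stop is felt: 10 N uphill reaction and position -1.4 mm, against about -1 mm expected. I relax, release and back off square to the board.

Request:
{"fn": "arm_command", "kwargs": {
  "plan": [
    [0, 0, 0, 0, 0.003, 0.001, 0.8],
    [0, 0, 0, 0, 0, 0, 0.8],
    [0, 0, 0, 0, 0, 0, 5],
    [0, 0, 0, 0, 0, 0, 5],
    [0, 0, 0, 0, 0, 0, 5],
    [0, 0, 0, 0, 0, 0, 5],
    [0, 0, 0, 0, 0, 0, 5],
    [0, 0, 0, 0, 0, 0, 5]
  ]
}}

```text
time: 19.9
position: [0.4882, -0.2094, 0.0067]
tool_rot: [-0.007, 0.632, 0.014, 0.775]
ft_force: [-0.9, -0.2, -0.4]
grip_width: 0.0494
```

Request:
{"fn": "arm_command", "kwargs": {
  "plan": [
    [-1, 0, 0, 0, 0, 0, 5],
    [-2, 0, 0, 0, 0, 0, 5],
    [-3, 0, 0, 0, 0, 0, 5],
    [-4, -1, 0, 0, 0, 0, 5],
    [-4, -2, 0, 0, 0, 0, 5],
    [-2, -3, 0, 0, 0, 0, 5],
    [0, -3, 0, 0, 0, 0, 5],
    [0, -2, 0, 0, 0, 0, 5],
    [0, 0, 0, 0, 0, 0, 5]
  ]
}}

```text
time: 21.02
position: [0.4563, -0.3237, 0.1726]
tool_rot: [-0.008, 0.632, 0.012, 0.775]
ft_force: [0.1, -1.0, 0.4]
grip_width: 0.0498
```

```bash
python3 -c "
from deck import *
im,d,K,k1,T=grab('wrist'); np.savez('wrist6.npz',im=im,d=d,K=K,k1=k1,T=T,P=pose()); cv2.imwrite('pics/wrist6.png',im)
print(robot.get_obs()['ft_force'],pose()[:3,3]); print('narrow pred',proj([S+n*.005,S+n*.005-xd*.028],K,k1,T))"
```

```text
[-0.20641898 -1.15191649 -0.02960588] [ 0.45591888 -0.32234736  0.17222261]
narrow pred [[390.17354646  87.85980999]
 [364.64581459  87.85932638]]
```

View pics/wrist6.png

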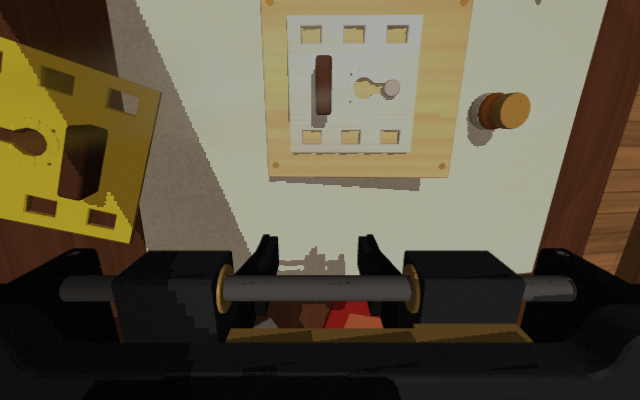

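The plate lies on the board: stud head at (391,88) at the narrow end, open large end at (363,89), jar undisturbed. A final numeric check follows, then hand-in if it is good.

Run:
```python
from deck import *
im,d,K,k1,T=load('wrist6.npz'); D=np.c_[xd,yd,n]
reg=[(295,45,310,120),(335,50,345,120),(405,50,412,140),(335,110,400,125),(340,50,400,70)]
px=np.vstack([np.c_[[a.ravel() for a in np.meshgrid(np.arange(r[0],r[2],2),np.arange(r[1],r[3],2))]].T for r in reg])
F=(pts(px,d,K,k1,T)-S)@D; F=F[abs(F[:,2]-.005)<.006]; A=np.c_[F[:,:2],np.ones(len(F))]; c=np.linalg.lstsq(A,F[:,2],rcond=None)[0]; print('plate top: tilt',c[:2].round(4),'height mm',(np.median(F[:,2])*1000).round(2),len(F))
W=np.array([[301,26],[408,26],[303,144],[399,144],[363,89]]); Q=(on_plane(W,K,k1,T,S+n*.005,n)-S)@D; print('windows/large end deck mm',(Q*1000).round(1).tolist(),'yaw',np.degrees(np.arctan2(Q[1,1]-Q[0,1],Q[1,0]-Q[0,0])),np.degrees(np.arctan2(Q[3,1]-Q[2,1],Q[3,0]-Q[2,0])))
hm=np.zeros(d.shape,bool); hm[50:118,312:335]=im[50:118,312:335].max(2)<110; ys,xs=np.nonzero(hm); H=(pts(np.c_[xs,ys],d,K,k1,T)-S)@D; H=H[abs(H[:,2]-.035)<.003]; print('handle top',(np.median(H,0)*1000).round(1),cv2.minAreaRect(np.float32(H[:,:2]*1000)))
```

```text
plate top: tilt [-0.001  -0.0014] height mm 5.1 1219
windows/large end deck mm [[-97.0, 59.7, 5.0], [13.8, 59.5, 5.0], [-96.7, -60.8, 5.0], [14.9, -60.6, 5.0], [-29.8, -1.2, 5.0]] yaw -0.08067173417796952 0.1072884381202788
handle top [-74.    1.   34.9] ((-73.587890625, -0.04465293884277344), (55.09012222290039, 15.001683235168457), 89.96537017822266)
```

```bash
python3 -c "
from rig import robot,workorder
print(workorder.hand_in(), robot.get_obs()['time'])"
```

```text
the job is handed in; nothing more can be done
the job is handed in; nothing more can be done
```

The plate is locked on the stud, released and handed in. I lowered the large end over the stud head, then slid the plate downhill until the slot's end stopped against the shank.

**Last checks**, with the arm clear:
- **Position:** the narrow end measures about 1.5 mm downhill of the stud line, with about 1 mm expected and 5 mm allowed.
- **Flatness and angle:** the plate's top is 5.1 mm above the board with tilt under 0.002 rad, and it is square to the board within about 0.1°.
- **Forces:** the highest readings were about 16 N on the board while seating and about 10 N at the end stop.
- **Jar, pot and brush:** the paint jar looked undisturbed in the final picture. I did not check the brush pot or loose brush again at the end, but the arm stayed clear of them.

**What went wrong or disagreed:**
- **First grasp missed:** the jaws closed above the handle without moving the plate. Two cameras showed the real fingertips about 37 mm short of the reported TCP, so I regrasped with that offset.
- **Sideways drift:** the plate drifted about 2 mm early in the slide, and I corrected it before the slot narrowed around the shank.
- **Stud position:** the first two views of the stud differed by about 3 mm, and a close wrist view settled it.

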